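# Build the test-sieve tower on the shaker

### The arm

A 6-joint arm with a two-finger parallel gripper is mounted at the origin on the work surface; the furniture and walls round the work are solid. World frame = base frame: x ahead of the robot, y to its left, z up, the work surface at z = 0. Lengths are in mm, angles in degrees, forces in N, time in s.
With the tool pointing down it reaches from about 350 to 850 mm from the base axis. Payload 8.1 kg.
Tool frame: the origin (TCP) lies between the finger pads; the fingertips stand 19 mm ahead of it and the grasp point (between the pads) is the TCP (nose_length is the distance from the TCP to the fingertips, in mm); y points along the fingers, x is the direction in which the jaws open and shut, and the axes are right-handed (so a half turn about y gives the same grasp; the last joint's range is limited). The gripper opens to 85 mm and grips with 20 to 120 N. Pads are 22 mm wide; open, the fingers measure 114 mm over their backs; the gripper's body (76 mm by 85 mm) begins 54 mm behind the grasp point. The pads swing forward as they close: fully open they stand 13 mm farther back than shut.
Start: joints at [-78.919, 7.471, 85.268, -0, 87.261, -4.893], TCP at [165.142, -576.831, 250.292] pointing down, gripper open.
Joint ranges: [-169.43, 169.43], [-51.17, 129.36], [1.28, 143.12], [-76.62, 256.62], [0, 156.53], [-152.29, 152.29]. Speed limits (degrees/s): [136.94, 136.94, 159.86, 180, 180, 180].

### API

Orientations are given as [roll, pitch, yaw] about the fixed x, y, z axes, in that order (R = Rz(yaw) Ry(pitch) Rx(roll)).
In Python, from bench import sense, snapshot, camera_info, hand_in, nose_length gives the robot as it stands.
- The arm moves only by the tool arm_command, never from a script. Its argument "commands" is a list of rows, each a list of 3 entries, a list of its own where there are three numbers: the opening in per cent of the stroke, from 0 (shut) to 100 (fully open), then the shift along the world's x, y, z in units of 30 mm (1.0 is 30 mm), then the turn, a rotation vector about the world's x, y, z in degrees. A call has 1 to 5 rows; each row shifts and turns the pose as measured when the row begins; what a row does not reach is not made up. A row lasts 1/12 s, in which the tool goes at most 41.7 mm and 7.16 degrees, less where a joint would pass 70% of its speed; a pose out of reach is approached as far as the arm can. A call is refused whole if a number of a shift passes 1 or a number of a turn 7.16, either way. A call with a gripper value outside its range is refused whole. The fingers move at their own pace and stop on an object; "force" is the grip in N (left out, the last holds). Time passes only in rows, so rows that do not move let the fingers close. It gives the time, the measured TCP pose, the force and the opening at its end, in the units of the state.
- sense(): the state, without advancing time (a new reading comes with each control period).
- snapshot(name): name is "side" or "top" or "wrist"; returns the picture (400x640x3 uint8, blue, green, red); there is no depth.
- camera_info(name): a dict with "fx", "fy", "cx", "cy" (pixels), "k1" (the pictures are not rectified: a ray, as slopes to the right and down, at radius r is drawn at 1 + k1 r^2 times it, then the intrinsics apply), "rvec" (rotation vector, rad) and "tvec" (3), from world to camera coordinates, as OpenCV has them; the wrist camera has in their place "hand_eye" (4x4, takes a point from camera to tool coordinates, whose origin is the TCP and whose axes are the tool frame's). Camera axes: x right, y down, z forward; pixel columns grow to the right and rows downward; lengths in mm; the calibration is good to about 2 mm. A picture is of the moment at which its call begins: read the wrist's pose just before it. camera_info takes no time and is no camera call.
- hand_in(): hands the job in, once; it reports no verdict.
The state is a dict: "time": time; "joint_pos": joint angles; "qd": joint speeds; "joint_efforts": joint torques, N m; "tool_pos": TCP position; "tcp_rot": TCP orientation; "ft_force": force on the tool from outside, world axes, zero at the start; "wrist_torque": the same for the moment, N m; "finger_gap": finger opening in mm.
Only numpy, scipy, OpenCV 4.12 (cv2) and the standard library are available. Lean on these libraries where they do the work, as an engineer would, in place of code of your own. Each camera call takes 0.05 s, during which the arm holds its last target. There are 200 camera calls.

### The job

Build the sieve tower on the receiver pan of the shaker: the fine sieve at the bottom, the medium one on it, the coarse one on top, and close it with the lid. Every piece must sit upright and fully down in the one below, and the small beaker and the blue screw cap beside the sieves stay where they are.

Things in the scene. Friction and masses are not known exactly. Their poses are not given: they have to be found in the camera images.
- pan_mouth (a point): Centre of the open mouth, at rim height (77 mm above the table), of the empty steel receiver pan clamped on the shaker; fixed. Pan 58 mm across outside, 53 mm inside, 30 mm deep. A sieve's spigot drops 8 mm into the pan, or into the open top of the sieve below, until its flange rests on the rim, with 2.5 mm of play all round. z up.
- shaker: Small white bench shaker, fixed, body 110x120 mm and 40 mm tall, that carries the pan in the middle of its top plate; three small clamp nuts round the foot of the pan reach 52 mm above the table. Origin at the centre of its underside, z up; its front with dial and switch looks along its own -x (towards the robot).
- sieve_fine_mid (a point): Fine sieve: open-topped steel ring, 58 mm outside diameter, 34 mm tall in all, with the closest wire mesh (21 thin wires each way, about 2.4 mm apart) across its inside near the bottom. Wall 2.5 mm, mouth 53 mm across. It stands on an 8 mm tall spigot that tapers from 48 mm across under the 58 mm flange to 37 mm at the foot. The point is on its axis, half-way up (17 mm above the foot). z up. It is the lowest of the three sieves in height.
- sieve_medium_mid (a point): Medium sieve: open-topped steel ring, 58 mm outside diameter, 44 mm tall in all, with a middling wire mesh (9 wires each way, about 5 mm apart) across its inside near the bottom. Wall 2.5 mm, mouth 53 mm across. It stands on an 8 mm tall spigot that tapers from 48 mm across under the 58 mm flange to 37 mm at the foot. The point is on its axis, half-way up (22 mm above the foot). z up.
- sieve_coarse_mid (a point): Coarse sieve: open-topped steel ring, 58 mm outside diameter, 56 mm tall in all, with a wide wire mesh (4 thick wires each way, about 11 mm apart) across its inside near the bottom. Wall 2.5 mm, mouth 53 mm across. It stands on an 8 mm tall spigot that tapers from 48 mm across under the 58 mm flange to 37 mm at the foot. The point is on its axis, half-way up (28 mm above the foot). z up. It is the tallest of the three sieves.
- sieve_lid_mid (a point): Lid: a steel disc with an upright black knob in its middle, 44 mm tall in all: tapered spigot as on the sieves 0 to 8 mm above the foot, disc 58 mm across 8 to 14 mm, knob 18 mm across 14 to 44 mm. The point is on its axis, half-way up (22 mm above the foot). z up when upright.
- small_beaker: Small glass beaker, bystander, 54x60 mm across, 60 mm tall; leave it alone. Origin at the centre of its underside.
- blue_cap: Blue screw cap lying nearest the sieves, bystander, 52 mm across, 30 mm tall; leave it alone. Origin at the centre of its underside.

How it is judged:
By the outcome, as a careful person would: the job done as asked, in the order asked, and still so for the second after the job is handed in, with the robot touching nothing.
It also fails if it takes over 83 s, if anything falls off the work surface, if the arm or the gripper's body presses on something with over 40 N, if the wrist force passes 120 N, or if a joint passes its speed limit or range.

## Working session

There is one attempt and no reset: what is moved stays moved. The work goes in short steps, Python scripts to look and compute and a tool call to move; the robot and the scene stay as the last step left them, time stands still between calls to the robot, and variables do not carry over. Pictures are saved under pics/ and viewed, about 12 in all and at most 16, crops included, and the job is handed in when it is done.

Besides the shell and the picture viewer there is one more tool, called after "Request:" as name(argument=value, ...), one argument or row to a line, values as JSON. arm_command: Moves the arm, as the interface text tells. Its arguments: {"type":"object","properties":{"commands":{"type":"array"},"force":{"type":"number"}},"required":["commands"]}

```bash
mkdir -p pics; python3 - <<'E'
from bench import *
import cv2
for n in("top","side"):
    cv2.imwrite(f"pics/{n}0.png",snapshot(n)); print(n,camera_info(n))
print(camera_info("wrist")); print(sense()); print(nose_length)
E
```

```text
top {'fx': 493.738086396524, 'fy': 493.738086396524, 'cx': 318.9169186078203, 'cy': 192.98179183287587, 'k1': 0.03805714680204123, 'rvec': array([ 2.10071797, -2.1377067 ,  0.20766438]), 'tvec': array([-220.5086116 ,  599.02287656, 1108.22779693])}
side {'fx': 454.5636181426068, 'fy': 454.5636181426068, 'cx': 321.737512176081, 'cy': 197.27391598559905, 'k1': 0.014112492545718483, 'rvec': array([ 1.84000331,  1.22845469, -0.64163555]), 'tvec': array([  17.97943212, -267.25017204, 1727.98308265])}
{'fx': 353.29010990410313, 'fy': 353.29010990410313, 'cx': 321.2766626522296, 'cy': 200.16498884588972, 'k1': -0.07143945659376255, 'hand_eye': array([[ 9.99999877e-01,  4.90670637e-04, -6.80195184e-05,
         2.29061417e-01],
       [ 2.16969933e-04, -3.10412760e-01,  9.50601847e-01,
        -1.22512960e+02],
       [ 4.45318288e-04, -9.50601745e-01, -3.10412828e-01,
         7.92423227e+01],
       [ 0.00000000e+00,  0.00000000e+00,  0.00000000e+00,
         1.00000000e+00]])}
{'time': 0.1, 'joint_pos': array([-7.89191143e+01,  7.51009620e+00,  8.53241923e+01,  1.08514345e-03,
        8.72611740e+01, -4.89321650e+00]), 'qd': array([ 0.0456538 , -0.10321082, -0.08983369,  0.01807717, -0.01800336,
        0.07341964]), 'joint_efforts': array([ 1.79848324e-03, -5.70949817e+01, -5.01941550e+01, -9.90070703e-05,
        8.02490395e-03,  2.17615315e-05]), 'tool_pos': array([ 165.05790993, -576.3646481 ,  249.34539373]), 'tcp_rot': array([-89.99077727,   0.09502212, -74.02594293]), 'ft_force': array([0.18540456, 0.10408257, 0.22524707]), 'wrist_torque': array([ 0.01857926, -0.03296161,  0.03655842]), 'finger_gap': 85.70370455534038}
19.0
```

View pics/top0.png

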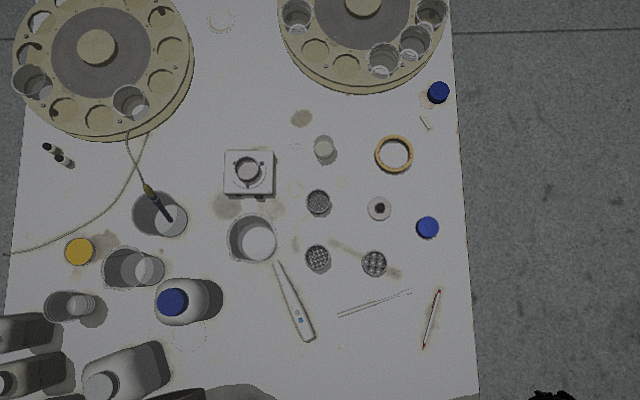

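View pics/side0.png

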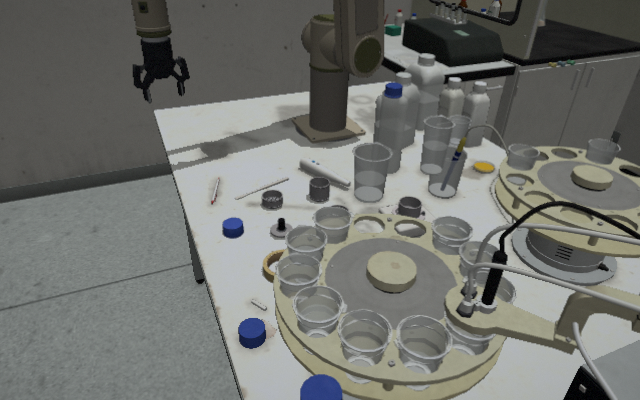

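```bash
cat > h.py <<'E'
import numpy as np, cv2
from bench import *
from scipy.spatial.transform import Rotation as Ro
def ray(name,u,v,st=None):
    c=camera_info(name); d=np.array([(u-c['cx'])/c['fx'],(v-c['cy'])/c['fy']]); s=d.copy()
    for _ in range(20): s=d/(1+c['k1']*(s@s))
    s=np.append(s,1)
    if name=='wrist':
        st=st or sense(); R=Ro.from_euler('xyz',st['tcp_rot'],degrees=True).as_matrix(); H=c['hand_eye']
        return R@H[:3,3]+st['tool_pos'], R@H[:3,:3]@s
    R=cv2.Rodrigues(c['rvec'])[0]; return -R.T@c['tvec'], R.T@s
def atz(name,u,v,z,st=None):
    o,d=ray(name,u,v,st); return o+d*(z-o[2])/d[2]
def proj(name,P):
    c=camera_info(name); p=cv2.Rodrigues(c['rvec'])[0]@np.array(P,float)+c['tvec']
    s=p[:2]/p[2]; s=s*(1+c['k1']*(s@s)); return s*c['fx']+[c['cx'],c['cy']]
E
python3 - <<'E'
from h import *
i=cv2.imread('pics/top0.png')[125:285,220:450]; cv2.imwrite('pics/top0z.png',cv2.resize(i,None,fx=3.4,fy=3.4,interpolation=cv2.INTER_CUBIC))
i=cv2.imread('pics/side0.png')[160:280,200:440]; cv2.imwrite('pics/side0z.png',cv2.resize(i,None,fx=3.3,fy=3.3,interpolation=cv2.INTER_CUBIC))
for n,p in dict(pan=(248,168,77),a=(318,201,40),b=(318,258,40),c=(374,263,40),lid=(379,208,44),beak=(323,150,60),cap=(427,227,30)).items(): print(n,atz('top',*p).round(0))
E
```

```text
pan [654. -66.  77.]
a [ 579. -228.   40.]
b [ 444. -226.   40.]
c [ 430. -357.   40.]
lid [ 559. -373.   44.]
beak [ 700. -243.   60.]
cap [ 514. -487.   30.]
```

View pics/top0z.png

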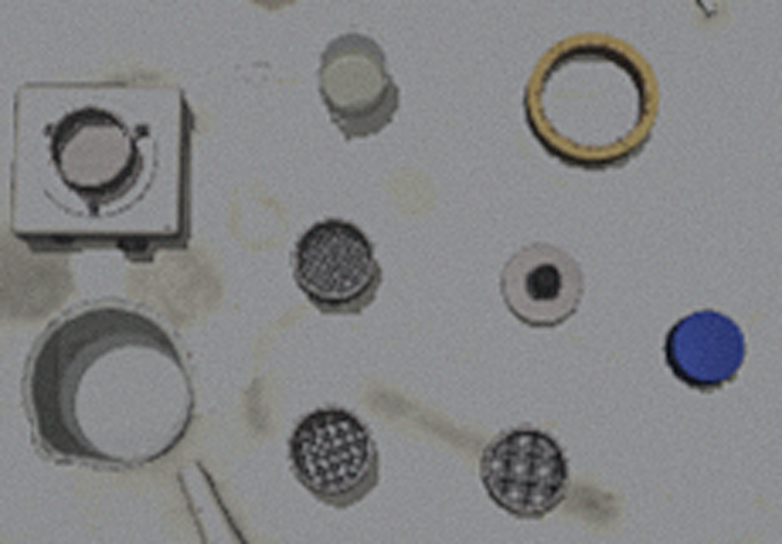

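View pics/side0z.png

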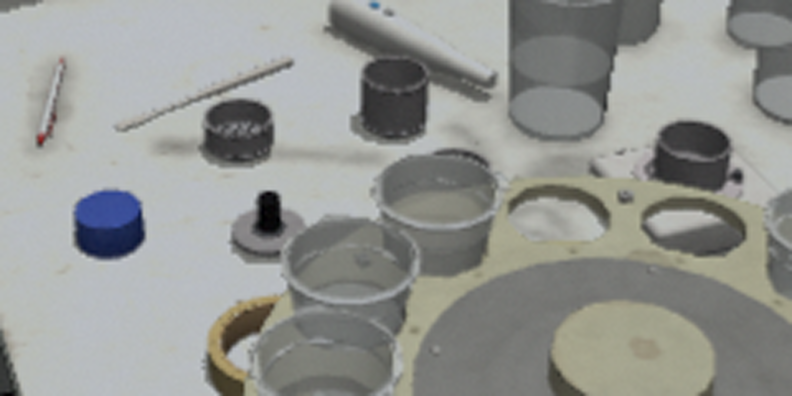

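```bash
python3 - <<'E'
from h import *
T=lambda x,y:(220+x/3.4-.35,125+y/3.4-.35); S=lambda x,y:(200+x/3.3-.35,160+y/3.3-.35)
for n,t,s in [('pan',(93,148),(693,142)),('b',(332,450),(394,75)),('c',(525,470),(239,118)),('lid',(542,284),(268,231)),('knob',(543,281),(268,196)),('cap',(705,346),(109,208))]:
    o,d=ray('top',*T(*t)); p,e=ray('side',*S(*s))
    k=np.linalg.lstsq(np.c_[d,-e],p-o,rcond=None)[0]; A=o+k[0]*d;B=p+k[1]*e
    print(n,((A+B)/2).round(1),'gap',np.linalg.norm(A-B).round(1))
print('a34',atz('top',*T(334,258),34))
for z in(44,56): print(z,atz('top',*T(332,450),z),atz('top',*T(525,470),z))
o,d=ray('top',320,200);print(o)
E
```

```text
pan [655.7 -61.   72.4] gap 3.4
b [ 446.  -223.2   50.9] gap 3.0
c [ 431.2 -357.    29.2] gap 1.8
lid [ 564.4 -377.2    9.4] gap 0.8
knob [ 561.3 -374.8   39.8] gap 0.5
cap [ 515.3 -487.8   27.3] gap 0.2
a34 [ 581.42861933 -228.18202438   34.        ]
44 [ 445.87366343 -224.54805501   44.        ] [ 430.07581595 -356.25416128   44.        ]
56 [ 445.08025894 -224.58732874   56.        ] [ 429.44598258 -354.92974829   56.        ]
[ 369.2459355  -228.34114784 1202.97093217]
```

Request:
arm_command(
  commands=[
    [100,[0.94,0.85,0],[0,0,0]],
    [100,[0.94,0.85,0],[0,0,0]],
    [100,[0.94,0.85,0],[0,0,0]],
    [100,[0.94,0.85,0],[0,0,0]],
    [100,[0.94,0.85,0],[0,0,0]],
  ],
)

```text
time: 0.52
tool_pos: [302.9, -447.3, 245.5]
tcp_rot: [-90.2, 0.3, -74.7]
ft_force: [-0.2, -0.3, -0.6]
finger_gap: 85.3
```

Request:
arm_command(
  commands=[
    [100,[0.94,0.85,0],[0,0,0]],
    [100,[0.94,0.85,0],[0,0,0]],
    [100,[0.94,0.85,0],[0,0,0]],
    [100,[0.94,0.85,0],[0,0,0]],
    [100,[0,0,0],[0,0,0]],
  ],
)

```text
time: 0.93
tool_pos: [423.1, -333.7, 243.4]
tcp_rot: [-90.1, 0.6, -74.5]
ft_force: [-0.8, -0.4, 0.2]
finger_gap: 85.4
```

```bash
python3 - <<'E'
from h import *
s=sense();print(s['tool_pos'],s['tcp_rot'],s['time'])
import pickle;pickle.dump(s,open('w1.pkl','wb'))
i=snapshot('wrist');cv2.imwrite('pics/w1.png',i);cv2.imwrite('pics/w1z.png',cv2.resize(i,(800,500),interpolation=cv2.INTER_CUBIC))
E
```

```text
[ 423.06420236 -333.69721711  243.44524408] [-90.1046974    0.59078949 -74.51878531] 0.9333
```

View pics/w1z.png

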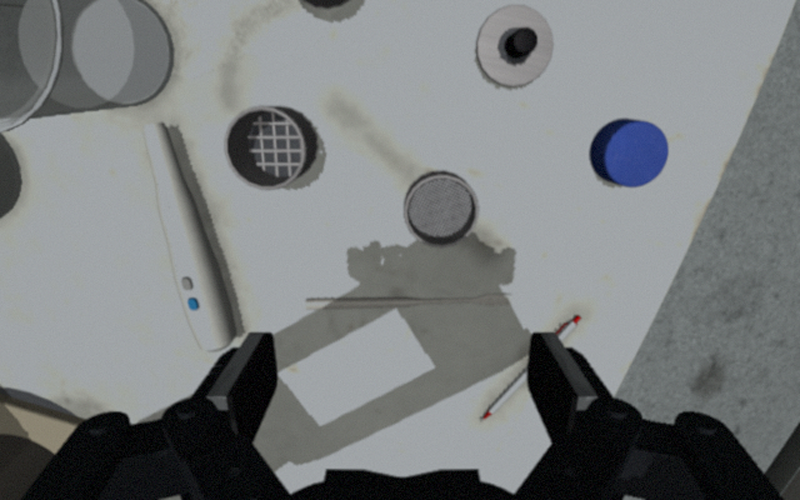

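```bash
python3 - <<'E'
from h import *
import pickle;s=pickle.load(open('w1.pkl','rb'))
for n,u,v,z in [('fine',441,206,34),('coarse',266,147,56),('lid',514,45,14),('knob',523,42,44),('cap',632,152,30)]: print(n,atz('wrist',u/1.25-.1,v/1.25-.1,z,s).round(1))
T=lambda x,y:(220+x/3.4-.35,125+y/3.4-.35)
for n,x,y,z in [('fine',525,470,34),('coarse',332,450,56),('medium',334,258,44),('lid',542,284,14),('pan',93,148,77)]:print(n,atz('top',*T(x,y),z).round(1))
E
```

```text
fine [ 436.6 -359.1   34. ]
coarse [ 448.4 -227.    56. ]
lid [ 564.1 -378.5   14. ]
knob [ 562.1 -378.2   44. ]
cap [ 515.8 -487.3   30. ]
fine [ 430.6 -357.4   34. ]
coarse [ 445.1 -224.6   56. ]
medium [ 579.6 -228.2   44. ]
lid [ 563.5 -377.    14. ]
pan [653.7 -63.2  77. ]
```

```bash
cat >> h.py <<'E'
def go(x,y,z,yaw=-74.5):
    s=sense(); d=(np.array([x,y,z])-s['tool_pos'])/30
    C=Ro.from_euler('xyz',[-90,0,yaw],degrees=True)*Ro.from_euler('xyz',s['tcp_rot'],degrees=True).inv()
    print('t',s['time'],'pos',s['tool_pos'].round(1),'shift',d.round(2),'turn',np.degrees(C.as_rotvec()).round(2),'gap',round(s['finger_gap'],1),'F',s['ft_force'].round(1))
E
python3 -c "
from h import *
go(434.5,-358.5,100)"
```

```text
t 0.9833 pos [ 421.3 -335.4  243.3] shift [ 0.44 -0.77 -4.78] turn [-0.48 -0.35  0.02] gap 85.4 F [-0.5  0.  -0.8]
```

Request:
arm_command(
  commands=[
    [100,[0.08,-0.17,-0.95],[0,0,0]],
    [100,[0.08,-0.17,-0.95],[0,0,0]],
    [100,[0.08,-0.17,-0.95],[0,0,0]],
    [100,[0.08,-0.17,-0.95],[0,0,0]],
    [100,[0.08,-0.17,-0.8],[0,0,0]],
  ],
)

```text
time: 1.4
tool_pos: [435.0, -365.4, 108.1]
tcp_rot: [-89.9, -0.2, -74.3]
ft_force: [-0.4, 0.2, -0.4]
finger_gap: 85.6
```

```bash
python3 -c "
from h import *
go(434.5,-358.5,28)
cv2.imwrite('pics/w2.png',snapshot('wrist'))"
```

```text
t 1.4 pos [ 435.  -365.4  108.1] shift [-0.02  0.23 -2.67] turn [ 0.16  0.14 -0.19] gap 85.6 F [-0.4  0.2 -0.4]
```

View pics/w2.png

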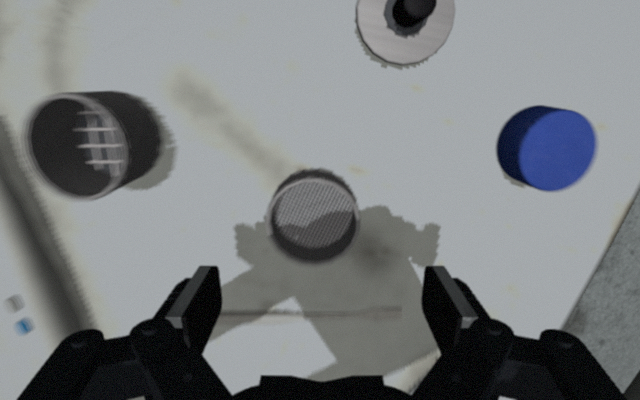

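```bash
python3 -c "
from h import *
i=cv2.imread('pics/w2.png')[140:290,220:420]; cv2.imwrite('pics/w2z.png',cv2.resize(i,None,fx=4,fy=4,interpolation=cv2.INTER_CUBIC))
s=sense();s['tool_pos']=np.array([435,-365.4,108.1]);s['tcp_rot']=np.array([-89.9,-.2,-74.3])
for v in (216,219,222): print(atz('wrist',314,v,34,s).round(1))
go(434.5,-358.5,28)"
```

```text
[ 439.  -360.3   34. ]
[ 437.2 -360.8   34. ]
[ 435.3 -361.3   34. ]
t 1.45 pos [ 432.8 -364.1  102.4] shift [ 0.06  0.19 -2.48] turn [-0.11 -0.15 -0.16] gap 85.4 F [-3.9  2.5 -5.1]
```

View pics/w2z.png

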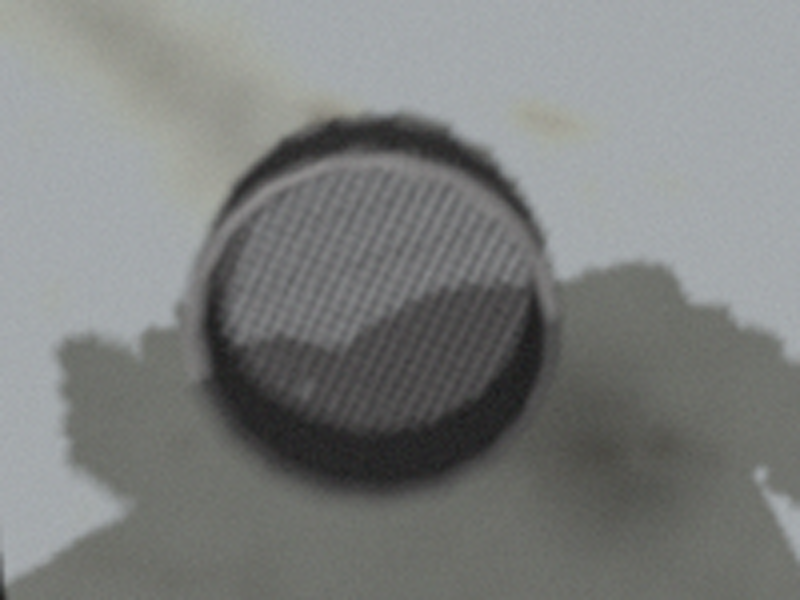

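Request:
arm_command(
  commands=[
    [100,[0.05,0.04,-0.8],[0,0,0]],
    [100,[0.05,0.03,-0.8],[0,0,0]],
    [100,[0.03,0.03,-0.5],[0,0,0]],
    [100,[0,0,0],[0,0,0]],
    [100,[0,0,0],[0,0,0]],
  ],
  force=40,
)

```text
time: 1.87
tool_pos: [431.1, -363.2, 35.1]
tcp_rot: [-90.4, 0.5, -74.6]
ft_force: [-0.3, -0.6, 0.5]
finger_gap: 85.7
```

```bash
python3 -c "
from h import *
go(436.5,-361,28)"
```

```text
t 1.8667 pos [ 431.1 -363.2   35.1] shift [ 0.18  0.07 -0.24] turn [-0.35 -0.51  0.12] gap 85.7 F [-0.3 -0.6  0.5]
```

Request:
arm_command(
  commands=[
    [100,[0.18,0.07,-0.24],[-0.35,-0.5,0]],
    [100,[0,0,0],[0,0,0]],
  ],
)

```text
time: 2.03
tool_pos: [436.7, -362.5, 29.5]
tcp_rot: [-89.9, -0.1, -74.7]
ft_force: [-0.0, 0.1, -1.2]
finger_gap: 85.3
```

```bash
python3 -c "
from h import *
go(436.5,-361,28)"
```

```text
t 2.0333 pos [ 436.7 -362.5   29.5] shift [-0.01  0.05 -0.05] turn [0.11 0.1  0.2 ] gap 85.3 F [-0.   0.1 -1.2]
```

Request:
arm_command(
  commands=[
    [0,[0,0,0],[0,0,0]],
    [0,[0,0,0],[0,0,0]],
    [0,[0,0,0],[0,0,0]],
    [0,[0,0,0],[0,0,0]],
    [0,[0,0,0],[0,0,0]],
  ],
  force=40,
)

```text
time: 2.45
tool_pos: [439.4, -364.9, 34.8]
tcp_rot: [-89.7, -0.5, -74.7]
ft_force: [-0.5, 0.5, -0.8]
finger_gap: 56.3
```

Request:
arm_command(
  commands=[
    [0,[0,0,0],[0,0,0]],
    [0,[0,0,0],[0,0,0]],
    [0,[0,0,0],[0,0,0]],
  ],
)

```text
time: 2.7
tool_pos: [439.6, -365.1, 35.3]
tcp_rot: [-89.7, -0.6, -74.7]
ft_force: [0.7, 0.5, -0.5]
finger_gap: 56.1
```

```bash
python3 -c "
from h import *
go(436.5,-361,28)"
```

```text
t 2.7 pos [ 439.6 -365.1   35.3] shift [-0.1   0.14 -0.24] turn [0.47 0.45 0.16] gap 56.1 F [ 0.7  0.5 -0.5]
```

Request:
arm_command(
  commands=[
    [0,[0,0,0.3],[0,0,0]],
    [0,[0,0,0.8],[0,0,0]],
    [0,[0,0,0.9],[0,0,0]],
    [0,[0,0,0.9],[0,0,0]],
    [0,[0,0,0.3],[0.4,0.4,0]],
  ],
)

```text
time: 3.12
tool_pos: [435.9, -361.3, 131.5]
tcp_rot: [-90.3, 0.5, -74.7]
ft_force: [0.2, -0.3, 0.7]
finger_gap: 56.0
```

```bash
python3 -c "
from h import *
go(654,-63,220)
cv2.imwrite('pics/w3.png',snapshot('wrist'))
go(654,-63,220)
for n,P in dict(pan=[654,-63,77]).items(): print(proj('top',P))"
```

```text
t 3.1167 pos [ 435.9 -361.3  131.5] shift [7.27 9.94 2.95] turn [-0.38 -0.4   0.15] gap 56.0 F [ 0.2 -0.3  0.7]
t 3.1667 pos [ 436.4 -361.9  132.5] shift [7.25 9.96 2.92] turn [-0.34 -0.36  0.16] gap 56.1 F [ 0.1 -1.6  0.9]
[246.90606166 168.04787615]
```

View pics/w3.png

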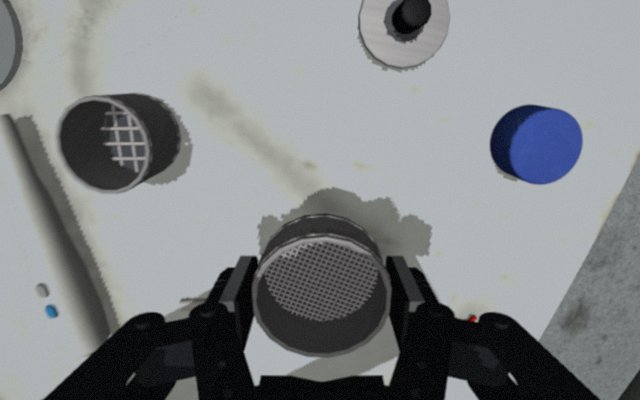

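```bash
cat >> h.py <<'E'
def rimtool(l,r,t,b,R=29):
    # rim extremes in wrist px -> centre in tool coords (x,y along fingers,z)
    from scipy.optimize import least_squares
    c=camera_info('wrist');Hi=np.linalg.inv(c['hand_eye'])
    a=np.linspace(0,2*np.pi,361)
    def f(p):
        P=np.c_[p[0]+R*np.cos(a),p[1]+0*a,p[2]+R*np.sin(a)]@Hi[:3,:3].T+Hi[:3,3]
        s=P[:,:2]/P[:,2:]; s=s*(1+c['k1']*(s**2).sum(1)[:,None]); q=s*c['fx']+[c['cx'],c['cy']]
        return [q[:,0].min()-l,q[:,0].max()-r,q[:,1].min()-t,q[:,1].max()-b]
    z=least_squares(f,[0,0,0]); return z.x.round(1),np.round(z.fun,1)
E
python3 -c "
from h import *
i=cv2.imread('pics/w3.png')[200:370,220:430]; cv2.imwrite('pics/w3z.png',cv2.resize(i,None,fx=3.5,fy=3.5,interpolation=cv2.INTER_CUBIC))
print(rimtool(254,391,237,356))"
```

```text
(array([ 0.8,  4.7, -6.7]), array([-0.5,  0.5,  0.5, -0.6]))
```

View pics/w3z.png

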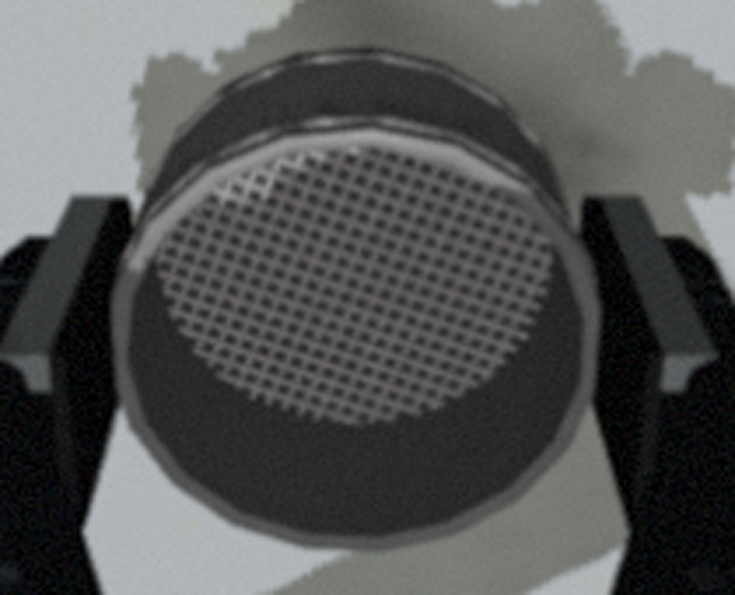

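```bash
python3 -c "
from h import *
print(rimtool(252.3,391.4,233.7,357.1))"
```

```text
(array([ 0.5,  1.8, -4.3]), array([-1.1,  1.1,  1.2, -1.4]))
```

Request:
arm_command(
  commands=[
    [0,[0.8,0.8,0.5],[0,0,0]],
    [0,[0.8,0.8,0.5],[0,0,0]],
    [0,[0.8,0.8,0.5],[0,0,0]],
    [0,[0.8,0.8,0.5],[0,0,0]],
    [0,[0.8,0.8,0.4],[0,0,0]],
  ],
)

```text
time: 3.58
tool_pos: [553.5, -242.0, 204.8]
tcp_rot: [-90.5, 0.5, -75.3]
ft_force: [1.0, 0.1, -1.3]
finger_gap: 55.9
```

Request:
arm_command(
  commands=[
    [0,[0.3,1,0],[0,0,0]],
    [0,[0.3,1,0],[0,0,0]],
    [0,[0.3,1,0],[0,0,0]],
    [0,[0.2,1,0],[0,0,0]],
    [0,[0.1,0.5,0],[0,0,0]],
  ],
)

```text
time: 4.0
tool_pos: [595.2, -98.8, 207.9]
tcp_rot: [-90.2, 0.4, -75.2]
ft_force: [-0.3, -0.1, -0.7]
finger_gap: 56.2
```

Request:
arm_command(
  commands=[
    [0,[0,0.2,0],[0,0,0]],
    [0,[0,0,0],[0,0,0]],
  ],
)

```text
time: 4.17
tool_pos: [595.2, -88.4, 206.8]
tcp_rot: [-90.3, 0.4, -74.9]
ft_force: [-0.7, 0.5, -0.0]
finger_gap: 55.8
```

```bash
python3 -c "
from h import *
go(658,-61,220)
import pickle;pickle.dump(sense(),open('w4.pkl','wb'))
cv2.imwrite('pics/w4.png',snapshot('wrist'))
go(658,-61,220)"
```

```text
t 4.1667 pos [595.2 -88.4 206.8] shift [2.09 0.91 0.44] turn [-0.36 -0.37  0.44] gap 55.8 F [-0.7  0.5 -0. ]
t 4.2167 pos [595.  -89.2 206.7] shift [2.1  0.94 0.44] turn [-0.35 -0.38  0.46] gap 55.9 F [-0.2 -0.3 -0.9]
```

View pics/w4.png

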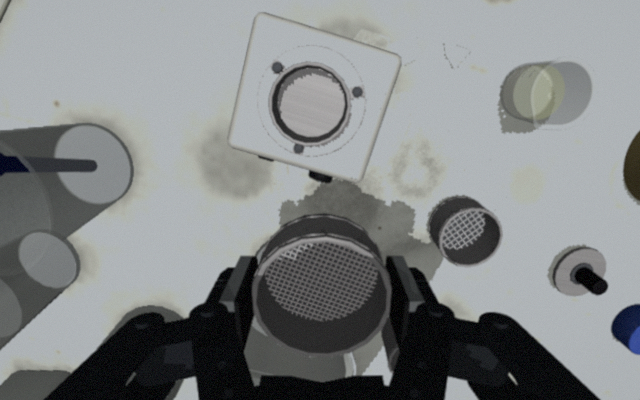

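```bash
python3 -c "
from h import *
import pickle;s=pickle.load(open('w4.pkl','rb'))
print(atz('wrist',310.5,103,77,s),atz('wrist',310.5,104.5,77,s),'medium',atz('wrist',465,230,44,s))
i=cv2.imread('pics/w4.png')
a=cv2.resize(i[40:170,240:380],None,fx=4,fy=4,interpolation=cv2.INTER_CUBIC)
cv2.imwrite('pics/w4z.png',a)"
```

```text
[657.79119986 -62.92094357  77.        ] [656.80977256 -63.17668833  77.        ] medium [ 587.25755191 -220.76317662   44.        ]
```

View pics/w4z.png

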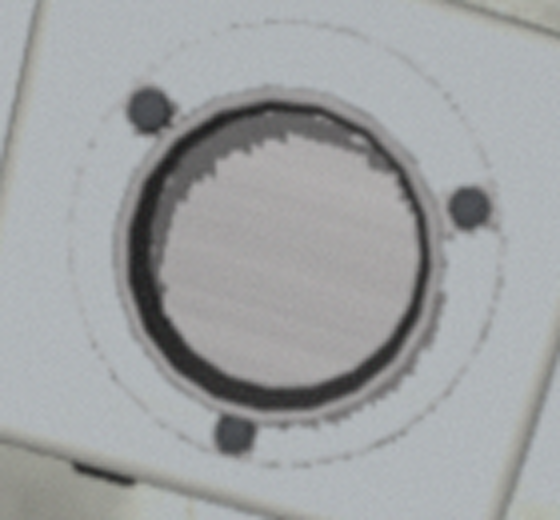

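Request:
arm_command(
  commands=[
    [0,[0.75,0.32,0],[0,0,0]],
    [0,[0.75,0.32,0],[0,0,0]],
    [0,[0.7,0.3,-0.3],[-0.3,-0.3,0]],
    [0,[0,0,-0.8],[0,0,0]],
    [0,[0,0,-0.7],[0,0,0]],
  ],
)

```text
time: 4.63
tool_pos: [664.7, -68.9, 156.4]
tcp_rot: [-89.7, -0.3, -75.4]
ft_force: [-0.7, -1.1, -1.3]
finger_gap: 56.1
```

Request:
arm_command(
  commands=[
    [0,[0,0,-0.3],[0,0,0]],
    [0,[0,0,0],[0,0,0]],
  ],
)

```text
time: 4.8
tool_pos: [661.9, -71.7, 141.1]
tcp_rot: [-90.1, -0.2, -75.5]
ft_force: [0.3, -0.6, -0.9]
finger_gap: 56.1
```

```bash
python3 -c "
from h import *
go(660.5,-61,120)"
```

```text
t 4.8 pos [661.9 -71.7 141.1] shift [-0.05  0.36 -0.7 ] turn [ 0.18 -0.07  1.04] gap 56.1 F [ 0.3 -0.6 -0.9]
```

Request:
arm_command(
  commands=[
    [0,[-0.03,0.36,-0.3],[0.2,0,0.5]],
    [0,[0,0,-0.3],[0,0,0.5]],
    [0,[0,0,0],[0,0,0]],
  ],
)

```text
time: 5.05
tool_pos: [660.5, -63.0, 122.8]
tcp_rot: [-90.1, 0.0, -74.6]
ft_force: [-0.5, -0.3, -1.3]
finger_gap: 55.9
```

```bash
python3 -c "
from h import *
go(660.5,-61,106)"
```

```text
t 5.05 pos [660.5 -63.  122.8] shift [ 0.    0.07 -0.56] turn [-0.01 -0.06  0.14] gap 55.9 F [-0.5 -0.3 -1.3]
```

Request:
arm_command(
  commands=[
    [0,[0,0.07,-0.2],[0,0,0]],
    [0,[0,0,-0.2],[0,0,0]],
    [0,[0,0,-0.15],[0,0,0]],
    [0,[0,0,0],[0,0,0]],
  ],
)

```text
time: 5.38
tool_pos: [661.4, -60.8, 107.2]
tcp_rot: [-89.9, -0.1, -74.6]
ft_force: [-0.7, -0.3, -0.6]
finger_gap: 55.8
```

```bash
python3 -c "
from h import *
go(660.5,-61,104.5)"
```

```text
t 5.3833 pos [661.4 -60.8 107.2] shift [-0.03 -0.01 -0.09] turn [0.03 0.13 0.12] gap 55.8 F [-0.7 -0.3 -0.6]
```

Request:
arm_command(
  commands=[
    [0,[0,0,-0.1],[0,0,0]],
    [0,[0,0,0],[0,0,0]],
  ],
)

```text
time: 5.55
tool_pos: [661.6, -60.8, 104.2]
tcp_rot: [-89.9, -0.1, -74.6]
ft_force: [-0.3, -0.0, -1.6]
finger_gap: 56.0
```

Request:
arm_command(
  commands=[
    [0,[0,0,-0.1],[0,0,0]],
    [0,[0,0,0],[0,0,0]],
  ],
)

```text
time: 5.72
tool_pos: [662.3, -60.9, 102.4]
tcp_rot: [-89.8, -0.1, -74.6]
ft_force: [-1.6, 0.0, -1.7]
finger_gap: 56.0
```

Request:
arm_command(
  commands=[
    [0,[0,0,-0.08],[0,0,0]],
    [0,[0,0,0],[0,0,0]],
  ],
)

```text
time: 5.88
tool_pos: [662.4, -60.9, 102.5]
tcp_rot: [-89.8, -0.1, -74.6]
ft_force: [-1.0, 0.0, -2.7]
finger_gap: 55.9
```

Request:
arm_command(
  commands=[
    [0,[0,0,-0.1],[0,0,0]],
  ],
)

```text
time: 5.97
tool_pos: [662.5, -61.1, 101.7]
tcp_rot: [-89.7, -0.2, -74.6]
ft_force: [-18.6, 2.4, 32.6]
finger_gap: 56.0
```

Request:
arm_command(
  commands=[
    [100,[0,0,0.03],[0,0,0]],
    [100,[0,0,0],[0,0,0]],
    [100,[0,0,0],[0,0,0]],
    [100,[0,0,0],[0,0,0]],
    [100,[0,0,0],[0,0,0]],
  ],
)

```text
time: 6.38
tool_pos: [663.7, -61.3, 103.4]
tcp_rot: [-89.6, -0.2, -74.6]
ft_force: [-0.3, -0.2, 0.2]
finger_gap: 85.3
```

Request:
arm_command(
  commands=[
    [100,[0,0,0.5],[0,0,0]],
    [100,[0,0,0.9],[0,0,0]],
    [100,[0,0,0.9],[0,0,0]],
    [100,[-0.3,0,0.9],[0,0,0]],
    [100,[-0.8,0,0.4],[0,0,0]],
  ],
)

```text
time: 6.8
tool_pos: [627.8, -60.6, 211.4]
tcp_rot: [-90.1, 0.0, -74.6]
ft_force: [1.6, 0.0, 1.2]
finger_gap: 85.6
```

Request:
arm_command(
  commands=[
    [100,[-0.8,-0.2,0],[0,0,0]],
    [100,[-0.3,0,0],[0,0,0]],
    [100,[0,0,0],[0,0,0]],
  ],
)

```text
time: 7.05
tool_pos: [594.6, -67.2, 221.3]
tcp_rot: [-89.5, -0.3, -74.6]
ft_force: [0.7, -0.1, -0.4]
finger_gap: 85.6
```

```bash
python3 -c "
from h import *
go(587,-221,150)
import pickle;pickle.dump(sense(),open('w5.pkl','wb'))
cv2.imwrite('pics/w5.png',snapshot('wrist'))"
```

```text
t 7.05 pos [594.6 -67.2 221.3] shift [-0.25 -5.13 -2.38] turn [0.14 0.52 0.06] gap 85.6 F [ 0.7 -0.1 -0.4]
```

View pics/w5.png

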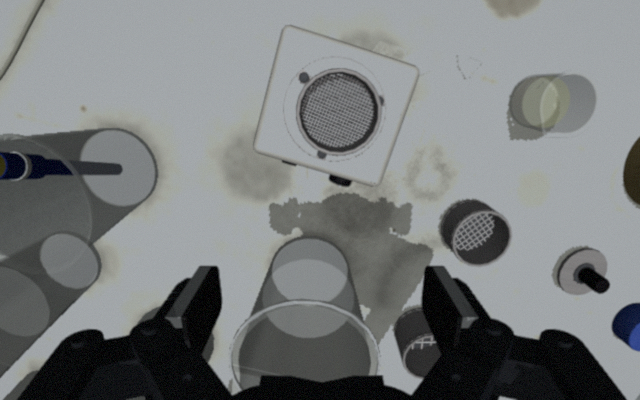

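```bash
python3 -c "
from h import *
import pickle;s=pickle.load(open('w5.pkl','rb'))
R=Ro.from_euler('xyz',s['tcp_rot'],degrees=True).as_matrix()
for e in [(298.5,383,65.5,154.5),(299,382,67,154)]:
    p,r=rimtool(*e); print('fine rim',(R@p+s['tool_pos']).round(1),r)
print(atz('wrist',340.5,110,103,s))
for u,v in [(478,234),(479,233)]:print('medium',atz('wrist',u,v,44,s))
w=pickle.load(open('w4.pkl','rb'))
"
```

```text
fine rim [659.6 -63.6 100.2] [-0.7  0.7  0.7 -0.7]
fine rim [659.  -63.9  95.3] [-0.6  0.6  0.6 -0.6]
[660.44696907 -63.03638239 103.        ]
medium [ 585.17009845 -223.20652012   44.        ]
medium [ 586.35983488 -223.73148304   44.        ]
```

Request:
arm_command(
  commands=[
    [100,[-0.05,-1,-0.4],[0.2,0.5,0]],
    [100,[-0.05,-1,-0.6],[0,0,0]],
    [100,[-0.05,-1,-0.8],[0,0,0]],
    [100,[-0.05,-1,-0.9],[0,0,0]],
    [100,[-0.05,-1,-0.6],[0,0,0]],
  ],
)

```text
time: 7.52
tool_pos: [595.6, -216.8, 129.2]
tcp_rot: [-89.0, -0.3, -74.0]
ft_force: [-0.0, 0.2, -0.6]
finger_gap: 85.4
```

Request:
arm_command(
  commands=[
    [100,[0,-0.2,0],[0,0,0]],
    [100,[0,0,0],[0,0,0]],
    [100,[0,0,0],[0,0,0]],
  ],
)

```text
time: 7.77
tool_pos: [592.8, -228.1, 122.3]
tcp_rot: [-89.5, -0.1, -74.3]
ft_force: [-0.3, -0.3, -0.0]
finger_gap: 85.7
```

```bash
python3 -c "
from h import *
go(585,-223,34)
import pickle;pickle.dump(sense(),open('w6.pkl','wb'))
i=snapshot('wrist');cv2.imwrite('pics/w6.png',i)
cv2.imwrite('pics/w6z.png',cv2.resize(i[120:320,200:440],None,fx=3,fy=3,interpolation=cv2.INTER_CUBIC))"
```

```text
t 7.7667 pos [ 592.8 -228.1  122.3] shift [-0.26  0.17 -2.94] turn [-0.09  0.51 -0.16] gap 85.7 F [-0.3 -0.3 -0. ]
```

View pics/w6z.png

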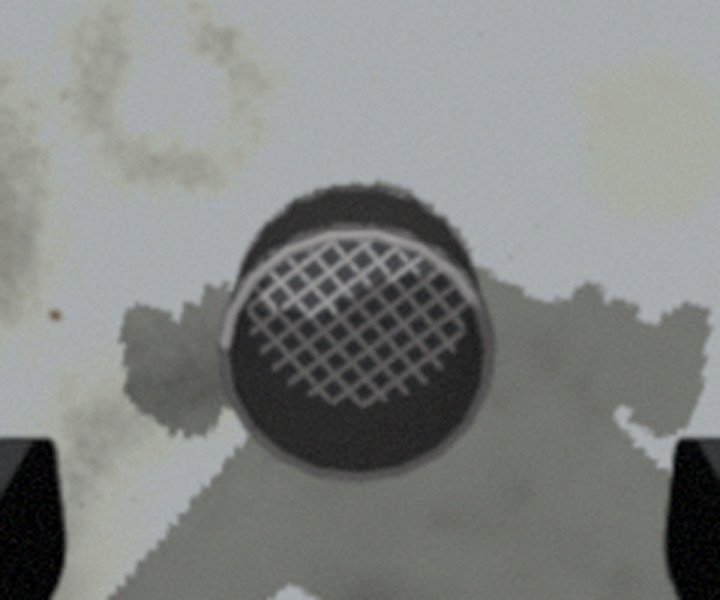

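```bash
python3 -c "
from h import *
import pickle;s=pickle.load(open('w6.pkl','rb'))
R=Ro.from_euler('xyz',s['tcp_rot'],degrees=True).as_matrix()
p,r=rimtool(273.3,364.3,195,280); print((R@p+s['tool_pos']).round(1),r)
P=atz('wrist',318.8,237.5,44,s);print(P);go(P[0],P[1],34)"
```

```text
[ 580.3 -230.4   40.5] [-0.4  0.4  0.4 -0.5]
[ 582.92537899 -229.63702777   44.        ]
t 7.8167 pos [ 593.2 -227.8  122.8] shift [-0.34 -0.06 -2.96] turn [-0.07  0.55 -0.2 ] gap 85.4 F [ 0.1 -0.2  0.3]
```

Request:
arm_command(
  commands=[
    [100,[-0.34,-0.06,-0.6],[0,0.5,0]],
    [100,[0,0,-0.9],[0,0,0]],
    [100,[0,0,-0.9],[0,0,0]],
    [100,[0,0,-0.3],[0,0,0]],
    [100,[0,0,0],[0,0,0]],
  ],
)

```text
time: 8.23
tool_pos: [590.1, -225.3, 48.3]
tcp_rot: [-89.3, -0.4, -73.9]
ft_force: [0.2, -0.4, -0.2]
finger_gap: 85.2
```

```bash
python3 -c "
from h import *
go(583,-229.6,34)"
```

```text
t 8.2333 pos [ 590.1 -225.3   48.3] shift [-0.24 -0.14 -0.48] turn [ 0.19  0.78 -0.57] gap 85.2 F [ 0.2 -0.4 -0.2]
```

Request:
arm_command(
  commands=[
    [100,[-0.24,-0.14,-0.3],[0.2,0.8,-0.5]],
    [100,[0,0,-0.18],[0,0,0]],
    [100,[0,0,0],[0,0,0]],
  ],
)

```text
time: 8.48
tool_pos: [585.0, -228.6, 36.9]
tcp_rot: [-89.9, -0.1, -74.3]
ft_force: [-0.1, -0.5, -0.3]
finger_gap: 85.3
```

```bash
python3 -c "
from h import *
go(583,-229.6,34)"
```

```text
t 8.4833 pos [ 585.  -228.6   36.9] shift [-0.07 -0.03 -0.1 ] turn [ 0.06  0.12 -0.19] gap 85.3 F [-0.1 -0.5 -0.3]
```

Request:
arm_command(
  commands=[
    [0,[-0.06,-0.03,-0.1],[0,0,0]],
    [0,[0,0,0],[0,0,0]],
    [0,[0,0,0],[0,0,0]],
    [0,[0,0,0],[0,0,0]],
    [0,[0,0,0],[0,0,0]],
  ],
)

```text
time: 8.9
tool_pos: [585.6, -230.9, 37.9]
tcp_rot: [-89.6, -0.3, -74.3]
ft_force: [-0.4, -0.9, -1.2]
finger_gap: 57.5
```

Request:
arm_command(
  commands=[
    [0,[0,0,0],[0,0,0]],
    [0,[0,0,0],[0,0,0]],
  ],
)

```text
time: 9.07
tool_pos: [585.7, -231.1, 38.1]
tcp_rot: [-89.6, -0.3, -74.3]
ft_force: [-0.6, 0.8, -1.2]
finger_gap: 57.3
```

```bash
python3 -c "
from h import *
go(583,-229.6,34)"
```

```text
t 9.0667 pos [ 585.7 -231.1   38.1] shift [-0.09  0.05 -0.14] turn [ 0.21  0.45 -0.15] gap 57.3 F [-0.6  0.8 -1.2]
```

Request:
arm_command(
  commands=[
    [0,[0,0,0.4],[0,0,0]],
    [0,[0,0,0.9],[0,0.3,0]],
    [0,[0,0,1],[0,0,0]],
    [0,[0,0,1],[0,0,0]],
    [0,[0,0,1],[0,0,0]],
  ],
)

```text
time: 9.48
tool_pos: [578.0, -227.4, 163.3]
tcp_rot: [-90.8, 0.5, -74.4]
ft_force: [0.3, 0.0, -1.5]
finger_gap: 57.5
```

Request:
arm_command(
  commands=[
    [0,[0.4,0.9,0.5],[0,0,0]],
    [0,[0.4,0.9,0],[0,0,0]],
    [0,[0.4,0.9,0],[0,0,0]],
    [0,[0.4,0.9,0],[0,0,0]],
    [0,[0.4,0.9,0],[0,0,0]],
  ],
)

```text
time: 9.9
tool_pos: [642.7, -96.6, 197.7]
tcp_rot: [-89.8, -0.3, -74.9]
ft_force: [0.4, -0.5, -0.8]
finger_gap: 57.6
```

Request:
arm_command(
  commands=[
    [0,[0.2,0.7,0],[0,0,0]],
    [0,[0,0,0],[0,0,0]],
    [0,[0,0,0],[0,0,0]],
  ],
)

```text
time: 10.15
tool_pos: [651.2, -67.9, 201.5]
tcp_rot: [-89.6, -0.3, -74.6]
ft_force: [0.3, -0.4, -1.0]
finger_gap: 57.6
```

```bash
python3 -c "
from h import *
go(661.3,-62.2,150)"
```

```text
t 10.15 pos [651.2 -67.9 201.5] shift [ 0.34  0.19 -1.72] turn [0.19 0.47 0.08] gap 57.6 F [ 0.3 -0.4 -1. ]
```

Request:
arm_command(
  commands=[
    [0,[0.34,0.19,-0.2],[0.2,0.5,0]],
    [0,[0,0,-0.5],[0,0,0]],
    [0,[0,0,-0.6],[0,0,0]],
    [0,[0,0,-0.2],[0,0,0]],
    [0,[0,0,0],[0,0,0]],
  ],
)

```text
time: 10.57
tool_pos: [660.9, -65.1, 156.8]
tcp_rot: [-89.9, -0.1, -74.6]
ft_force: [-0.3, -0.7, -1.7]
finger_gap: 57.9
```

```bash
python3 -c "
from h import *
go(661.3,-62.2,138)"
```

```text
t 10.5667 pos [660.9 -65.1 156.8] shift [ 0.01  0.1  -0.63] turn [0.1  0.11 0.14] gap 57.9 F [-0.3 -0.7 -1.7]
```

Request:
arm_command(
  commands=[
    [0,[0,0.1,-0.2],[0,0,0]],
    [0,[0,0,-0.2],[0,0,0]],
    [0,[0,0,-0.2],[0,0,0]],
    [0,[0,0,0],[0,0,0]],
  ],
)

```text
time: 10.9
tool_pos: [659.6, -64.0, 137.5]
tcp_rot: [-90.0, -0.1, -74.8]
ft_force: [-0.1, -0.1, -1.6]
finger_gap: 57.7
```

Request:
arm_command(
  commands=[
    [0,[0,0,-0.1],[0,0,0]],
    [0,[0,0,0],[0,0,0]],
  ],
)

```text
time: 11.07
tool_pos: [659.6, -64.3, 134.4]
tcp_rot: [-90.0, -0.1, -74.8]
ft_force: [-0.2, -0.0, -1.5]
finger_gap: 57.6
```

```bash
python3 -c "
from h import *
go(661.3,-62.2,133)"
```

```text
t 11.0667 pos [659.6 -64.3 134.4] shift [ 0.06  0.07 -0.05] turn [0.12 0.06 0.3 ] gap 57.6 F [-0.2 -0.  -1.5]
```

Request:
arm_command(
  commands=[
    [0,[0.05,0.05,-0.08],[0,0,0]],
    [0,[0,0,0],[0,0,0]],
  ],
)

```text
time: 11.23
tool_pos: [661.6, -62.8, 132.5]
tcp_rot: [-89.9, -0.2, -74.8]
ft_force: [0.1, 0.4, -1.5]
finger_gap: 57.5
```

Request:
arm_command(
  commands=[
    [0,[0,0,-0.08],[0,0,0]],
  ],
)

```text
time: 11.32
tool_pos: [662.3, -62.8, 131.2]
tcp_rot: [-89.8, -0.2, -74.8]
ft_force: [-6.8, 0.4, 29.7]
finger_gap: 57.5
```

Request:
arm_command(
  commands=[
    [0,[0,0,-0.06],[0,0,0]],
  ],
)

```text
time: 11.4
tool_pos: [663.0, -62.8, 131.5]
tcp_rot: [-89.7, -0.3, -74.8]
ft_force: [-8.5, 1.7, 15.7]
finger_gap: 58.0
```

Request:
arm_command(
  commands=[
    [100,[0,0,0.03],[0,0,0]],
    [100,[0,0,0],[0,0,0]],
    [100,[0,0,0],[0,0,0]],
    [100,[0,0,0],[0,0,0]],
    [100,[0,0,0],[0,0,0]],
  ],
)

```text
time: 11.82
tool_pos: [664.5, -62.8, 134.4]
tcp_rot: [-89.5, -0.3, -74.8]
ft_force: [0.4, 0.2, 0.3]
finger_gap: 85.1
```

Request:
arm_command(
  commands=[
    [100,[0,0,0.5],[0.1,0.3,0]],
    [100,[0,0,0.9],[0,0,0]],
    [100,[0,0,0.9],[0,0,0]],
    [100,[-0.4,-0.4,0.9],[0,0,0]],
    [100,[-0.7,-0.9,0.4],[0,0,0]],
  ],
)

```text
time: 12.23
tool_pos: [628.4, -97.2, 237.9]
tcp_rot: [-90.4, 0.2, -74.5]
ft_force: [0.6, -0.2, 0.4]
finger_gap: 85.4
```

Request:
arm_command(
  commands=[
    [100,[-0.8,-1,0],[0,0,0]],
    [100,[-0.8,-1,0],[0,0,0]],
    [100,[-0.8,-0.8,0],[0,0,0]],
    [100,[-1,-0.4,0],[0,0,0]],
    [100,[-1,-0.4,0],[0,0,0]],
  ],
)

```text
time: 12.65
tool_pos: [494.9, -210.5, 244.1]
tcp_rot: [-89.9, -0.2, -74.3]
ft_force: [-0.3, 0.1, -0.0]
finger_gap: 85.2
```

```bash
python3 -c "
from h import *
go(446,-226,130)
import pickle;pickle.dump(sense(),open('w7.pkl','wb'))
i=snapshot('wrist');cv2.imwrite('pics/w7.png',i)
print(proj('top',[659,-63,139]))"
```

```text
t 12.65 pos [ 494.9 -210.5  244.1] shift [-1.63 -0.52 -3.8 ] turn [ 0.15  0.15 -0.22] gap 85.2 F [-0.3  0.1 -0. ]
[242.90135436 159.08589996]
```

Request:
arm_command(
  commands=[
    [100,[-0.5,-0.17,-0.8],[0,0,0]],
    [100,[-0.5,-0.17,-0.9],[0,0,0]],
    [100,[-0.4,-0.17,-0.9],[0,0,0]],
    [100,[0,0,-0.8],[0,0,0]],
    [100,[0,0,0],[0,0,0]],
  ],
)

```text
time: 13.12
tool_pos: [444.1, -230.9, 141.2]
tcp_rot: [-89.9, -0.5, -74.7]
ft_force: [-1.1, 0.1, -1.1]
finger_gap: 85.2
```

```bash
python3 -c "
from h import *
go(448,-226.5,130)
import pickle;pickle.dump(sense(),open('w8.pkl','wb'))
i=snapshot('wrist');cv2.imwrite('pics/w8.png',i)
cv2.imwrite('pics/w8z.png',cv2.resize(i[120:320,200:440],None,fx=3,fy=3,interpolation=cv2.INTER_CUBIC))"
```

```text
t 13.1167 pos [ 444.1 -230.9  141.2] shift [ 0.13  0.15 -0.37] turn [0.46 0.28 0.16] gap 85.2 F [-1.1  0.1 -1.1]
```

View pics/w8z.png

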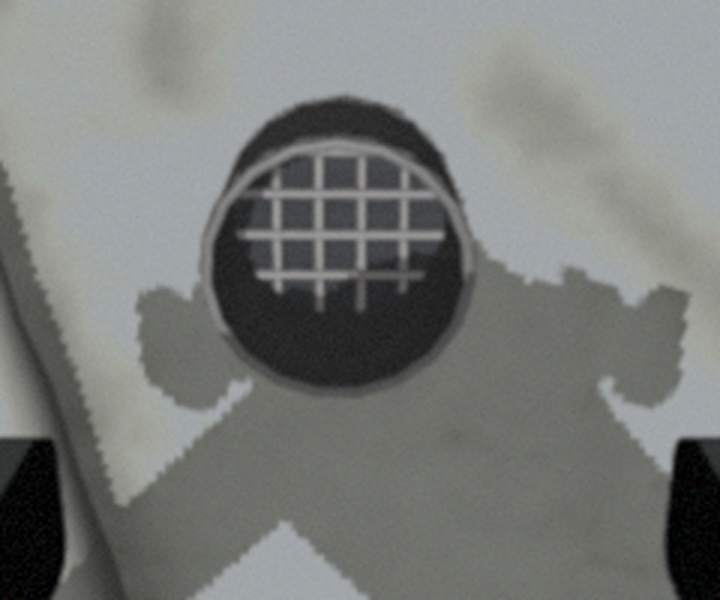

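```bash
python3 -c "
from h import *
import pickle;s=pickle.load(open('w8.pkl','rb'))
R=Ro.from_euler('xyz',s['tcp_rot'],degrees=True).as_matrix()
p,r=rimtool(267.3,358,165.3,252); print((R@p+s['tool_pos']).round(1),r)
P=atz('wrist',312.7,208.7,56,s);print(P);go(P[0],P[1],42)"
```

```text
[ 446.4 -225.6   52.4] [-0.3  0.3  0.3 -0.3]
[ 448.73992778 -225.07700422   56.        ]
t 13.1667 pos [ 445.  -231.4  143.5] shift [ 0.13  0.21 -3.38] turn [0.52 0.35 0.14] gap 85.7 F [-0.2  0.4  0.3]
```

Target (448, -225.3, 42).

Request:
arm_command(
  commands=[
    [100,[0.12,0.2,-0.5],[0.5,0.3,0]],
    [100,[0,0,-0.9],[0,0,0]],
    [100,[0,0,-0.9],[0,0,0]],
    [100,[0,0,-0.5],[0,0,0]],
    [100,[0,0,0],[0,0,0]],
  ],
)

```text
time: 13.58
tool_pos: [456.2, -228.1, 67.8]
tcp_rot: [-89.4, -0.6, -74.6]
ft_force: [-1.2, 1.1, -0.3]
finger_gap: 85.0
```

```bash
python3 -c "
from h import *
go(448,-225.3,42)"
```

```text
t 13.5833 pos [ 456.2 -228.1   67.8] shift [-0.27  0.09 -0.86] turn [0.44 0.78 0.06] gap 85.0 F [-1.2  1.1 -0.3]
```

Request:
arm_command(
  commands=[
    [100,[-0.27,0.1,-0.4],[0.4,0.8,0]],
    [100,[0,0,-0.4],[0,0,0]],
    [100,[0,0,-0.1],[0,0,0]],
    [100,[0,0,0],[0,0,0]],
  ],
)

```text
time: 13.92
tool_pos: [451.6, -226.5, 44.6]
tcp_rot: [-89.8, -0.3, -74.5]
ft_force: [-0.6, 0.3, 0.4]
finger_gap: 85.4
```

```bash
python3 -c "
from h import *
go(448,-225.3,42)"
```

```text
t 13.9167 pos [ 451.6 -226.5   44.6] shift [-0.12  0.04 -0.09] turn [ 0.22  0.24 -0.02] gap 85.4 F [-0.6  0.3  0.4]
```

Request:
arm_command(
  commands=[
    [0,[-0.12,0.04,-0.1],[0.2,0.2,0]],
    [0,[0,0,0],[0,0,0]],
    [0,[0,0,0],[0,0,0]],
    [0,[0,0,0],[0,0,0]],
    [0,[0,0,0],[0,0,0]],
  ],
)

```text
time: 14.33
tool_pos: [449.5, -226.4, 44.3]
tcp_rot: [-89.8, -0.2, -74.5]
ft_force: [0.7, -0.1, -0.7]
finger_gap: 57.8
```

Request:
arm_command(
  commands=[
    [0,[0,0,0],[0,0,0]],
    [0,[0,0,0],[0,0,0]],
  ],
)

```text
time: 14.5
tool_pos: [449.7, -226.5, 44.7]
tcp_rot: [-89.8, -0.2, -74.5]
ft_force: [0.5, 0.1, -0.3]
finger_gap: 57.4
```

```bash
python3 -c "
from h import *
go(448,-225.3,42)"
```

```text
t 14.5 pos [ 449.7 -226.5   44.7] shift [-0.06  0.04 -0.09] turn [ 0.15  0.26 -0.01] gap 57.4 F [ 0.5  0.1 -0.3]
```

Request:
arm_command(
  commands=[
    [0,[0,0,0.4],[0,0,0]],
    [0,[0,0,0.9],[0,0,0]],
    [0,[0,0,1],[0,0,0]],
    [0,[0,0,1],[0,0,0]],
    [0,[0.3,0,1],[0,0,0]],
  ],
)

```text
time: 14.92
tool_pos: [451.0, -222.2, 171.8]
tcp_rot: [-90.5, 0.6, -74.5]
ft_force: [0.1, -0.6, -0.7]
finger_gap: 57.6
```

Request:
arm_command(
  commands=[
    [0,[1,0,0.9],[0,0,0]],
    [0,[1,0,0.6],[0,0,0]],
    [0,[1,0.4,0.4],[0,0,0]],
    [0,[1,0.9,0.2],[0,0,0]],
    [0,[0.8,1,0],[0,0,0]],
  ],
)

```text
time: 15.33
tool_pos: [599.6, -158.1, 253.9]
tcp_rot: [-89.9, -0.2, -75.1]
ft_force: [0.5, -1.4, 0.0]
finger_gap: 58.0
```

Request:
arm_command(
  commands=[
    [0,[0.7,1,0],[0,0,0]],
    [0,[0.6,1,0],[0,0,0]],
    [0,[0.3,0.6,0],[0,0,0]],
    [0,[0,0,0],[0,0,0]],
    [0,[0,0,0],[0,0,0]],
  ],
)

```text
time: 15.75
tool_pos: [654.1, -69.3, 260.4]
tcp_rot: [-89.5, -0.2, -74.8]
ft_force: [0.4, -1.0, -0.6]
finger_gap: 57.9
```

```bash
python3 -c "
from h import *
go(661.3,-62.7,200)"
```

```text
t 15.75 pos [654.1 -69.3 260.4] shift [ 0.24  0.22 -2.01] turn [0.1  0.56 0.25] gap 57.9 F [ 0.4 -1.  -0.6]
```

Request:
arm_command(
  commands=[
    [0,[0.24,0.25,-0.3],[0.1,0.5,0.2]],
    [0,[0,0,-0.6],[0,0,0]],
    [0,[0,0,-0.6],[0,0,0]],
    [0,[0,0,-0.3],[0,0,0]],
    [0,[0,0,0],[0,0,0]],
  ],
)

```text
time: 16.17
tool_pos: [660.5, -65.1, 209.5]
tcp_rot: [-89.8, -0.2, -74.6]
ft_force: [-0.0, 0.1, -1.5]
finger_gap: 58.0
```

```bash
python3 -c "
from h import *
go(661.3,-62.7,180)"
```

```text
t 16.1667 pos [660.5 -65.1 209.5] shift [ 0.03  0.08 -0.98] turn [0.12 0.25 0.15] gap 58.0 F [-0.   0.1 -1.5]
```

Request:
arm_command(
  commands=[
    [0,[0.03,0.08,-0.3],[0.1,0.2,0]],
    [0,[0,0,-0.3],[0,0,0]],
    [0,[0,0,-0.25],[0,0,0]],
    [0,[0,0,0],[0,0,0]],
  ],
)

```text
time: 16.5
tool_pos: [661.1, -65.0, 184.3]
tcp_rot: [-89.9, -0.1, -74.8]
ft_force: [0.3, 1.2, -1.3]
finger_gap: 57.5
```

```bash
python3 -c "
from h import *
go(661.3,-62.7,177)"
```

```text
t 16.5 pos [661.1 -65.  184.3] shift [ 0.01  0.08 -0.24] turn [0.05 0.13 0.32] gap 57.5 F [ 0.3  1.2 -1.3]
```

Request:
arm_command(
  commands=[
    [0,[0,0.08,-0.15],[0,0,0]],
    [0,[0,0,-0.12],[0,0,0]],
    [0,[0,0,0],[0,0,0]],
  ],
)

```text
time: 16.75
tool_pos: [661.4, -62.6, 176.0]
tcp_rot: [-89.8, -0.1, -74.8]
ft_force: [-0.5, 0.7, -0.5]
finger_gap: 57.4
```

Request:
arm_command(
  commands=[
    [0,[0,0,-0.08],[0,0,0]],
  ],
)

```text
time: 16.83
tool_pos: [661.8, -62.6, 174.2]
tcp_rot: [-89.8, -0.1, -74.8]
ft_force: [-0.6, 0.1, 17.1]
finger_gap: 57.8
```

Request:
arm_command(
  commands=[
    [0,[0,0,-0.05],[0,0,0]],
  ],
)

```text
time: 16.92
tool_pos: [662.5, -62.5, 174.4]
tcp_rot: [-89.7, -0.2, -74.8]
ft_force: [-5.2, 0.1, 9.8]
finger_gap: 57.8
```

Request:
arm_command(
  commands=[
    [100,[0,0,0.03],[0,0,0]],
    [100,[0,0,0],[0,0,0]],
    [100,[0,0,0],[0,0,0]],
    [100,[0,0,0],[0,0,0]],
    [100,[0,0,0],[0,0,0]],
  ],
)

```text
time: 17.33
tool_pos: [663.7, -62.5, 177.3]
tcp_rot: [-89.5, -0.3, -74.8]
ft_force: [-0.0, 0.0, -0.3]
finger_gap: 85.4
```

Request:
arm_command(
  commands=[
    [100,[0,0,0.5],[0.1,0.3,0]],
    [100,[0,0,0.9],[0,0,0]],
    [100,[0,0,0.9],[0,0,0]],
    [100,[-0.2,-0.6,0.5],[0,0,0]],
    [100,[-0.3,-1,0],[0,0,0]],
  ],
)

```text
time: 17.75
tool_pos: [646.9, -105.6, 260.6]
tcp_rot: [-90.1, 0.2, -74.4]
ft_force: [1.5, -0.9, 1.1]
finger_gap: 85.5
```

Request:
arm_command(
  commands=[
    [100,[-0.3,-1,0],[0,0,0]],
    [100,[-0.3,-1,0],[0,0,0]],
    [100,[-0.3,-1,-0.2],[0,0,0]],
    [100,[-0.3,-1,-0.5],[0,0,0]],
    [100,[-0.3,-1,-0.8],[0,0,0]],
  ],
)

```text
time: 18.17
tool_pos: [604.3, -261.3, 225.6]
tcp_rot: [-89.3, -0.4, -74.1]
ft_force: [0.1, -0.1, 1.2]
finger_gap: 85.9
```

Request:
arm_command(
  commands=[
    [100,[-0.3,-1,-0.8],[0,0,0]],
    [100,[-0.3,-1,-0.8],[0,0,0]],
    [100,[-0.3,-1,-0.6],[0,0,0]],
    [100,[-0.1,-0.3,0],[0,0,0]],
    [100,[0,0,0],[0,0,0]],
  ],
)

```text
time: 18.58
tool_pos: [567.3, -369.8, 151.5]
tcp_rot: [-89.5, -0.3, -74.5]
ft_force: [-0.0, 0.2, 0.9]
finger_gap: 85.7
```

```bash
python3 -c "
from h import *
go(563,-378,36)
import pickle;pickle.dump(sense(),open('w9.pkl','wb'))
i=snapshot('wrist');cv2.imwrite('pics/w9.png',i)"
```

```text
t 18.5833 pos [ 567.3 -369.8  151.5] shift [-0.14 -0.27 -3.85] turn [ 0.16  0.53 -0.05] gap 85.7 F [-0.   0.2  0.9]
```

```bash
python3 -c "
from h import *
i=cv2.imread('pics/w9.png')
cv2.imwrite('pics/w9z.png',cv2.resize(i[120:320,220:460],None,fx=3,fy=3,interpolation=cv2.INTER_CUBIC))"
```

```text
(no output)
```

View pics/w9z.png

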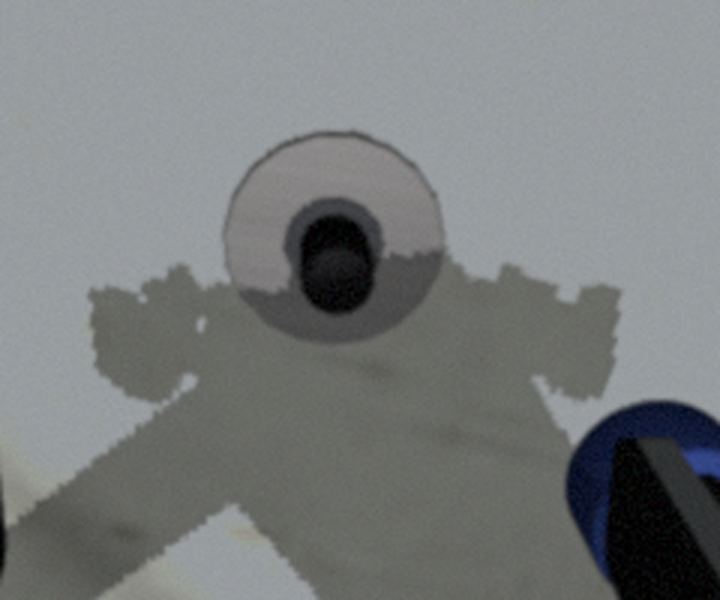

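```bash
python3 -c "
from h import *
import pickle;s=pickle.load(open('w9.pkl','rb'))
print(atz('wrist',331.3,199.2,14,s),atz('wrist',332.7,213,44,s))
go(563,-378,36)"
```

```text
[ 566.00395347 -379.16846163   14.        ] [ 565.4373492  -379.34573578   44.        ]
t 18.6333 pos [ 567.4 -368.8  151.2] shift [-0.15 -0.31 -3.84] turn [ 0.12  0.49 -0.06] gap 85.7 F [-1.2  0.7 -0.4]
```

Request:
arm_command(
  commands=[
    [60,[-0.07,-0.35,-0.5],[0.1,0.5,0]],
    [60,[0,0,-0.9],[0,0,0]],
    [60,[0,0,-0.9],[0,0,0]],
    [60,[0,0,-0.6],[0,0,0]],
    [60,[0,0,0],[0,0,0]],
  ],
)

```text
time: 19.05
tool_pos: [572.6, -375.8, 70.7]
tcp_rot: [-89.5, -0.5, -74.2]
ft_force: [-0.9, 1.5, -1.0]
finger_gap: 51.3
```

```bash
python3 -c "
from h import *
go(565.5,-379.2,37)"
```

```text
t 19.05 pos [ 572.6 -375.8   70.7] shift [-0.24 -0.11 -1.12] turn [ 0.35  0.64 -0.31] gap 51.3 F [-0.9  1.5 -1. ]
```

Request:
arm_command(
  commands=[
    [60,[-0.26,-0.1,-0.4],[0.3,0.7,-0.3]],
    [60,[0,0,-0.4],[0,0,0]],
    [60,[0,0,-0.2],[0,0,0]],
    [60,[0,0,0],[0,0,0]],
  ],
)

```text
time: 19.38
tool_pos: [568.5, -376.8, 43.7]
tcp_rot: [-89.9, -0.2, -74.3]
ft_force: [-1.1, -0.5, 0.2]
finger_gap: 51.3
```

```bash
python3 -c "
from h import *
go(565.5,-379.2,37)"
```

```text
t 19.3833 pos [ 568.5 -376.8   43.7] shift [-0.1  -0.08 -0.22] turn [ 0.19  0.16 -0.23] gap 51.3 F [-1.1 -0.5  0.2]
```

Request:
arm_command(
  commands=[
    [60,[-0.1,-0.08,-0.22],[0.2,0.2,0]],
    [60,[0,0,0],[0,0,0]],
  ],
)

```text
time: 19.55
tool_pos: [566.1, -379.4, 37.9]
tcp_rot: [-90.0, -0.0, -74.2]
ft_force: [0.4, -0.3, -1.1]
finger_gap: 51.7
```

Request:
arm_command(
  commands=[
    [0,[0,0,0],[0,0,0]],
    [0,[0,0,0],[0,0,0]],
    [0,[0,0,0],[0,0,0]],
    [0,[0,0,0],[0,0,0]],
    [0,[0,0,0],[0,0,0]],
  ],
)

```text
time: 19.97
tool_pos: [567.0, -381.0, 40.3]
tcp_rot: [-89.9, -0.2, -74.3]
ft_force: [0.5, 0.9, -0.7]
finger_gap: 16.4
```

Request:
arm_command(
  commands=[
    [0,[0,0,0],[0,0,0]],
    [0,[0,0,0],[0,0,0]],
    [0,[0,0,0],[0,0,0]],
  ],
)

```text
time: 20.22
tool_pos: [567.1, -381.0, 40.4]
tcp_rot: [-89.9, -0.2, -74.3]
ft_force: [-0.1, -0.2, -0.2]
finger_gap: 16.6
```

```bash
python3 -c "
from h import *
go(565.5,-379.2,37)"
```

```text
t 20.2167 pos [ 567.1 -381.    40.4] shift [-0.05  0.06 -0.11] turn [ 0.15  0.19 -0.19] gap 16.6 F [-0.1 -0.2 -0.2]
```

Request:
arm_command(
  commands=[
    [0,[0,0,0.4],[0,0,0]],
    [0,[0,0,0.9],[0,0,0]],
    [0,[0,0,1],[0,0,0]],
    [0,[0,0,1],[0,0,0]],
    [0,[0,0.5,1],[0,0,0]],
  ],
)

```text
time: 20.63
tool_pos: [560.2, -363.0, 165.0]
tcp_rot: [-90.5, 0.6, -74.4]
ft_force: [1.2, -0.3, 0.0]
finger_gap: 16.8
```

Request:
arm_command(
  commands=[
    [0,[0.3,0.8,1],[0,0,0]],
    [0,[0.3,0.9,0.9],[0,0,0]],
    [0,[0.3,0.9,0.9],[0,0,0]],
    [0,[0.3,1,0.5],[0,0,0]],
    [0,[0.3,1,0],[0,0,0]],
  ],
)

```text
time: 21.05
tool_pos: [605.6, -225.7, 283.8]
tcp_rot: [-89.9, -0.1, -74.9]
ft_force: [1.1, -0.7, -0.2]
finger_gap: 16.5
```

```bash
python3 -c "
from h import *
go(661.8,-63,262)"
```

```text
t 21.05 pos [ 605.6 -225.7  283.8] shift [ 1.87  5.42 -0.73] turn [0.03 0.1  0.4 ] gap 16.5 F [ 1.1 -0.7 -0.2]
```

Request:
arm_command(
  commands=[
    [0,[0.35,1,0],[0,0,0]],
    [0,[0.35,1,0],[0,0,0]],
    [0,[0.35,1,0],[0,0,0]],
    [0,[0.35,1,0],[0,0,0]],
    [0,[0.3,0.8,0],[0,0,0]],
  ],
)

```text
time: 21.47
tool_pos: [659.0, -73.8, 295.5]
tcp_rot: [-89.3, -0.4, -74.9]
ft_force: [-0.3, -0.6, -0.3]
finger_gap: 16.5
```

Request:
arm_command(
  commands=[
    [0,[0,0.2,0],[0,0,0]],
    [0,[0,0,-0.3],[0,0,0]],
    [0,[0,0,0],[0,0,0]],
  ],
)

```text
time: 21.72
tool_pos: [660.2, -61.0, 289.0]
tcp_rot: [-89.1, -0.4, -74.5]
ft_force: [-1.6, -0.0, -1.5]
finger_gap: 17.0
```

```bash
python3 -c "
from h import *
go(661.8,-63,235)"
```

```text
t 21.7167 pos [660.2 -61.  289. ] shift [ 0.05 -0.07 -1.8 ] turn [ 0.17  1.01 -0.03] gap 17.0 F [-1.6 -0.  -1.5]
```

Request:
arm_command(
  commands=[
    [0,[0.1,0,-0.4],[0.2,1,0]],
    [0,[0,0,-0.5],[0,0,0]],
    [0,[0,0,-0.5],[0,0,0]],
    [0,[0,0,-0.2],[0,0,0]],
    [0,[0,0,0],[0,0,0]],
  ],
)

```text
time: 22.13
tool_pos: [661.4, -67.7, 240.5]
tcp_rot: [-90.0, -0.1, -74.8]
ft_force: [-0.4, 0.1, -1.5]
finger_gap: 16.7
```

```bash
python3 -c "
from h import *
go(661.8,-63,225)"
```

```text
t 22.1333 pos [661.4 -67.7 240.5] shift [ 0.01  0.16 -0.52] turn [0.09 0.   0.28] gap 16.7 F [-0.4  0.1 -1.5]
```

Request:
arm_command(
  commands=[
    [0,[0,0.17,-0.2],[0,0,0]],
    [0,[0,0,-0.2],[0,0,0]],
    [0,[0,0,-0.1],[0,0,0]],
    [0,[0,0,0],[0,0,0]],
  ],
)

```text
time: 22.47
tool_pos: [661.1, -64.9, 225.8]
tcp_rot: [-90.0, -0.1, -75.0]
ft_force: [0.1, 0.9, -1.3]
finger_gap: 16.7
```

```bash
python3 -c "
from h import *
go(661.8,-63,219)"
```

```text
t 22.4667 pos [661.1 -64.9 225.8] shift [ 0.02  0.06 -0.23] turn [0.13 0.06 0.47] gap 16.7 F [ 0.1  0.9 -1.3]
```

Request:
arm_command(
  commands=[
    [0,[0.02,0.06,-0.15],[0,0,0]],
    [0,[0,0,-0.05],[0,0,0]],
    [0,[0,0,0],[0,0,0]],
  ],
)

```text
time: 22.72
tool_pos: [662.3, -63.0, 220.5]
tcp_rot: [-89.9, -0.2, -75.0]
ft_force: [-1.3, 0.1, -1.0]
finger_gap: 16.6
```

Request:
arm_command(
  commands=[
    [0,[0,0,-0.08],[0,0,0]],
  ],
)

```text
time: 22.8
tool_pos: [662.6, -62.9, 218.7]
tcp_rot: [-89.8, -0.2, -74.9]
ft_force: [0.6, -0.2, -0.4]
finger_gap: 16.5
```

Request:
arm_command(
  commands=[
    [0,[0,0,-0.06],[0,0,0]],
  ],
)

```text
time: 22.88
tool_pos: [663.2, -62.9, 218.2]
tcp_rot: [-89.7, -0.3, -74.9]
ft_force: [-1.1, 1.2, 8.2]
finger_gap: 16.3
```

Request:
arm_command(
  commands=[
    [0,[0,0,-0.05],[0,0,0]],
  ],
)

```text
time: 22.97
tool_pos: [663.8, -62.9, 218.3]
tcp_rot: [-89.6, -0.3, -74.9]
ft_force: [-2.6, 0.3, 7.0]
finger_gap: 16.7
```

Request:
arm_command(
  commands=[
    [60,[0,0,0.03],[0,0,0]],
    [60,[0,0,0],[0,0,0]],
    [60,[0,0,0],[0,0,0]],
    [60,[0,0,0],[0,0,0]],
    [60,[0,0,0],[0,0,0]],
  ],
)

```text
time: 23.38
tool_pos: [664.6, -62.8, 220.6]
tcp_rot: [-89.5, -0.4, -74.9]
ft_force: [-0.4, 0.4, 0.3]
finger_gap: 51.2
```

Request:
arm_command(
  commands=[
    [60,[0,0,0.4],[0,0,0]],
    [60,[0,0,0.8],[0,0,0]],
    [60,[0,0,0.9],[0,0,0]],
    [60,[-0.3,0,0.3],[0,0,0]],
    [60,[-0.9,-0.9,0],[0,0,0]],
  ],
)

```text
time: 23.8
tool_pos: [628.5, -85.9, 294.6]
tcp_rot: [-89.7, -0.2, -74.7]
ft_force: [0.9, -0.9, 0.4]
finger_gap: 51.2
```

Request:
arm_command(
  commands=[
    [60,[-0.9,-0.9,0],[0,0,0]],
    [60,[-0.9,-0.9,0],[0,0,0]],
    [60,[-0.9,-0.9,0],[0,0,0]],
    [60,[-0.3,-0.3,0],[0,0,0]],
    [60,[0,0,0],[0,0,0]],
  ],
)

```text
time: 24.22
tool_pos: [533.3, -181.6, 302.4]
tcp_rot: [-89.4, -0.5, -74.6]
ft_force: [0.3, 1.0, -0.1]
finger_gap: 51.1
```

```bash
python3 -c "
from h import *
go(661.8,-63,219)
a=snapshot('side')[100:240,200:460];b=snapshot('top')[100:290,210:450]
a=cv2.resize(a,None,fx=2.5,fy=2.5,interpolation=cv2.INTER_CUBIC)
t=a[:,380:][:, :270]; t=cv2.resize(a,(520,280))
z=cv2.imread
s=snapshot('side')[130:220,370:450]; s=cv2.resize(s,(533,600),interpolation=cv2.INTER_CUBIC)
b=cv2.resize(b[:, :],(267,211)); o=np.zeros((600,800,3),np.uint8); o[:,:533]=s; o[:211,533:]=b
o[220:540,533:]=cv2.resize(snapshot('wrist')[:, 60:394],(267,320))
cv2.imwrite('pics/fin.png',o)
print(proj('side',[659.5,-63,223]),proj('side',[659.5,-63,187]),proj('side',[659.5,-63,77]),proj('top',[659.5,-63,223]))"
```

```text
t 24.2167 pos [ 533.3 -181.6  302.4] shift [ 4.28  3.95 -2.78] turn [0.35 0.76 0.13] gap 51.1 F [ 0.3  1.  -0.1]
[417.31838143 150.75480459] [415.24630508 164.12193272] [409.35965291 202.17499088] [236.67524927 148.19072144]
```

View pics/fin.png

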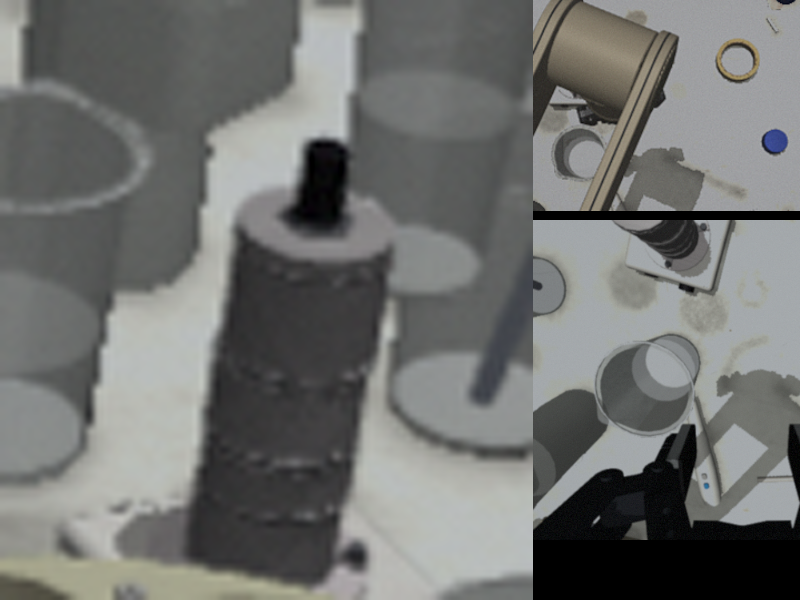

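```bash
python3 -c "
from bench import hand_in
print(hand_in())"
```

```text
the job is handed in; nothing more can be done
None
```

The tower is built on the shaker's pan, fine sieve at the bottom, then medium, then coarse, closed with the lid. I handed it in at about 24 s of the 83 s allowed.

**Which sieve was which:** I told them apart in the wrist images. The top view alone made the medium mesh look like the finest.

**Seating:** each piece went down until the wrist felt contact (highest reading about 33 N upward). The heights agreed with full seating to within about 3 mm. They came out about 1 to 2.5 mm low, except the coarse sieve, which was within about 1.5 mm.

**Final look:** the side view shows even, closed joints all the way up, with the lid flat and its knob upright. The knob top was within about 1.5 px of where a fully seated tower should show it. The gripper was clear and touching nothing.

**Not confirmed:**
- **Bystanders:** the blue cap was in the last top view and looked unmoved, but I did not measure it. The arm hid the small beaker there. I last saw it just after the fine sieve was placed, and no later move passed close to it.
- **Camera agreement:** the top and wrist cameras differed by up to 6 mm in x, so I relied on the close wrist views.

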